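# Put the sauce pots into their own wells of the warmer

## Robot

A 7-joint arm with a two-finger parallel gripper is mounted at the origin on a cart in front of the work surface, level with it; the furniture and walls round the work are solid. World frame = base frame: x ahead of the robot, y to its left, z up, the work surface at z = 0. Lengths are in m, angles in rad, forces in N, time in s.
With the tool pointing down it reaches from about 0.4 to 0.85 m from the base axis. Payload 10.4 kg.
Tool frame: the origin (TCP) lies at the very end of the fingers, on their centre line; the grasp point (between the pads) lies 19 mm behind it (r.pinch_z is the distance from the TCP to the grasp point, in m); z points along the fingers, y is the line along which they close (so a half turn about z gives the same grasp; the last joint's range is limited). The gripper opens to 87 mm and grips with 3 to 60 N. Pads are 19 mm wide; open, the fingers measure 117 mm over their backs; the gripper's body (75 mm by 190 mm) begins 51 mm behind the grasp point.
Start: joints at [-1.174, 0.332, -0.065, 1.46, 0.022, 1.35, -0.088], TCP at [0.255, 0.571, 0.223] pointing down, gripper open.
Joint ranges: [-2.6, 2.6], [-0.5, 2.12], [-1.47, 1.34], [0.16, 2.42], [-1.27, 4.41], [0.06, 2.06], [-2.6, 2.6]. Speed limits (rad/s): [2.22, 2.22, 2.79, 2.79, 3.14, 3.14, 3.14].

## Interface

Orientations are given as a unit quaternion [x, y, z, w].
In Python, from bench import r, camera gives the robot as it stands. The module is installed in compiled form; this text tells all that it offers.
- The arm moves only by the shell command python3 -m pendant 'ROWS' [FORCE]. ROWS is JSON, a list of rows, each an object with "dp": the shift along the tool's x, y, z as a fraction of full scale, a list of three; "rotation": the turn, a rotation vector about the tool's x, y, z as a fraction of full scale, a list of three; "jaw": the opening, from 0 (shut) to 1 (fully open). A call has 1 to 8 rows; each row is the pose to reach, as a shift and turn from the pose commanded when the call began, along the tool's axes at that moment, turning the shorter way round; what a row does not reach only later rows make up. Full scale, the value 1, is 0.15 m for a shift and 2 pi rad for a turn. A row lasts 1/8 s, in which the tool goes at most 62.5 mm and 10.7 degrees, less where a joint would pass 70% of its speed; a pose out of reach is approached as far as the arm can. A call with a number of a shift or a turn outside -1 to 1 is refused whole. A call with a gripper value outside its range is refused whole. The fingers move at their own pace and stop on an object; FORCE is the grip in N (left out, the last holds). Time passes only in rows, so rows that repeat a pose let the fingers close. It gives the time, the measured TCP pose, the force, the opening and the grip force at its end, in the units of the state.
- r.read_state(): the state, without advancing time (a new reading comes with each control period).
- camera(name): name is "scene" or "top"; returns a dict with "image" (384x512x3 uint8, red, green, blue), "z_map" (384x512 float32, m along the optical axis (not along the pixel's ray), 0 where there is no reading), "mtx" (3x3 intrinsics, pixels), "T" (4x4, takes a point from camera to world coordinates). Camera axes: x right, y down, z forward; pixel columns grow to the right and rows downward; lengths in m; the calibration is good to about 2 mm. A picture is of the moment at which its call begins.
- r.close_job(): hands the job in; it is judged then, once.
The state is a dict: "time": time; "joint_positions": joint angles; "joint_vel": joint speeds; "joint_torque": joint torques, N m; "ee_pos": TCP position; "eef_rot": TCP orientation; "ft_force": force on the tool from outside, world axes, zero at the start; "torque": the same for the moment, N m; "width": finger opening in m; "grip_force": force on a finger pad.
Only numpy, scipy, OpenCV 4.12 (cv2) and the standard library are available. Lean on these libraries where they do the work, as an engineer would, in place of code of your own. Each camera call takes 0.05 s, during which the arm holds its last target. There are 200 camera calls.

## Task

The three hot sauce pots were put back in the wrong wells of the warmer: the small one has sunk into the large well and the other two stand on top of holes too small for them. Change them round, using the wooden board as the spare place, so that each pot hangs by its rim in the well of its own size, level and fully down. Keep the pots upright, set them down rather than drop them, never stand one on the bare table, and leave the thermometer where it lies.

Things in the scene. Friction and masses are not known exactly. Their poses are not given: they have to be found in the camera images.
- sauce_pot_small: The small of three round lidded steel sauce pots, 0.42 kg +-20%. Origin: centre of underside, z up. Diameter 65 mm at the base (edge rounded 9), 71 below the rim, 85 at the rim, whose underside is 60 above the origin. Lifted by the lid's black knob: lid 72 above origin, knob 31 mm across from 86 to 100, top 104. At the start sunk in the large well, on its floor.
- sauce_pot_medium: The medium of three round lidded steel sauce pots, 0.58 kg +-20%. Origin: centre of underside, z up. Diameter 89 mm at the base (edge rounded 9), 95 below the rim, 109 at the rim, whose underside is 68 above the origin. Lifted by the lid's black knob: lid 80 above origin, knob 31 mm across from 94 to 108, top 112. At the start on top of the small well's plate.
- sauce_pot_large: The large of three round lidded steel sauce pots, 0.74 kg +-20%. Origin: centre of underside, z up. Diameter 113 mm at the base (edge rounded 9), 119 below the rim, 133 at the rim, whose underside is 75 above the origin. Lifted by the lid's black knob: lid 87 above origin, knob 31 mm across from 101 to 115, top 119. At the start on top of the medium well's plate.
- well_plate_small: Fixed metal plate 159 x 149 x 8 mm in the warmer's top, one of three in any order, with the small round hole, 76 mm across. Origin: hole centre at the plate's underside, 97 mm above the table; x, y along the warmer's x, y. The small pot hangs here by its rim, about 3 mm play all round, its origin then 52 mm below this origin.
- well_plate_medium: Fixed metal plate 159 x 149 x 8 mm in the warmer's top, one of three in any order, with the medium round hole, 100 mm across. Origin: hole centre at the plate's underside, 97 mm above the table; x, y along the warmer's x, y. The medium pot hangs here by its rim, about 3 mm play all round, its origin then 60 mm below this origin.
- well_plate_large: Fixed metal plate 159 x 149 x 8 mm in the warmer's top, one of three in any order, with the large round hole, 124 mm across. Origin: hole centre at the plate's underside, 97 mm above the table; x, y along the warmer's x, y. The large pot hangs here by its rim, about 3 mm play all round, its origin then 67 mm below this origin.
- warmer: Fixed steel counter-top sauce warmer, 176 x 470 x 105 mm, plates level with its top. Origin: middle of its underside, on the table; x across (control box with knob on the -x side, to 130 mm out), y along. Well centres at x = 0, y = -151, 0, +151 mm; floor in the wells 25 mm above the table.
- resting_board: Loose dark hardwood board for hot pots, 85 x 200 x 16 mm, lying flat on the table. Origin: centre of its underside; x along the 85 mm, y along the 200 mm, z up. Empty at the start: the spare place.
- probe_thermometer: Bystander, loose: food probe with blue body, 179 mm long along its y, 26 mm wide, 16 mm high, lying on the table right of the warmer. Origin: centre of its underside. Not to be moved.
Mind the look-alikes: they are no part of the job. What is shaped like the sauce_pot_small but pink is not meant.

How it is judged:
At the end, for the whole second after the job is handed in: Each of the three pots hangs in the well of its own size: its axis within 8 mm of the hole's centre, its rim within 4 mm of resting on the plate, tilted less than 0.06 rad (3.4 degrees), at rest and released (horizontal distance between sauce_pot_small and well_plate_small below 0.008 m and z of sauce_pot_small in the frame of well_plate_small between -0.056 and -0.048 m and angle between each of sauce_pot_small, sauce_pot_medium, sauce_pot_large's own z axis and vertical below 0.06 rad and linear speed of each of sauce_pot_small, sauce_pot_medium, sauce_pot_large below 0.02 m/s and horizontal distance between sauce_pot_medium and well_plate_medium below 0.008 m and z of sauce_pot_medium in the frame of well_plate_medium between -0.064 and -0.056 m and horizontal distance between sauce_pot_large and well_plate_large below 0.008 m and z of sauce_pot_large in the frame of well_plate_large between -0.071 and -0.063 m); the robot touches nothing.
It fails at once if a pot is tipped more than 20 degrees (angle between any of sauce_pot_small, sauce_pot_medium, sauce_pot_large's own z axis and vertical above 0.35 rad).
It fails at once if a pot is dropped or knocked: it moves faster than 0.6 m/s with no finger on it ((linear speed of sauce_pot_small above 0.6 m/s and contact force between the fingers and sauce_pot_small below 0.3 N) or (linear speed of sauce_pot_medium above 0.6 m/s and contact force between the fingers and sauce_pot_medium below 0.3 N) or (linear speed of sauce_pot_large above 0.6 m/s and contact force between the fingers and sauce_pot_large below 0.3 N)).
It fails at once if a pot stands on the bare table (height (world z) of any of sauce_pot_small, sauce_pot_medium, sauce_pot_large below 0.01 m).
It fails at once if the thermometer is moved more than 40 mm (distance of probe_thermometer from where it was at the start of the episode above 0.04 m).
It also fails if it takes over 112 s, if anything falls off the work surface, if the arm or the gripper's body presses on something with over 40 N, if the wrist force passes 120 N, or if a joint passes its speed limit or range.

## Working session

There is one attempt and no reset: what is moved stays moved. The work goes in short steps, Python scripts to look and compute and a shell command to move; the robot and the scene stay as the last step left them, time stands still between calls to the robot, and variables do not carry over. Pictures are saved under pics/ and viewed, at most 14 in all, crops included, and the job is handed in when it is done.

```bash
mkdir -p pics; python3 - <<'E'
from bench import r,camera
import cv2,numpy as np
print(r.read_state(), r.pinch_z)
for n in("scene","top"):
    c=camera(n); np.savez(f"{n}0.npz",**c)
    cv2.imwrite(f"pics/{n}0.png",cv2.cvtColor(c["image"],cv2.COLOR_RGB2BGR)); print(n,c["mtx"].round(1).tolist(),c["T"].round(3).tolist())
E
```

```text
{'time': 0.0, 'joint_positions': array([-1.17360078,  0.33283169, -0.06468694,  1.46093007,  0.0216279 ,
        1.34990246, -0.08846258]), 'joint_vel': array([1.48901320e-04, 5.65839765e-04, 6.38039614e-04, 5.07552728e-05,
       1.93423317e-04, 3.13325083e-04, 1.44172347e-03]), 'joint_torque': array([-5.67999723e-04, -6.23276424e+01,  2.41984375e-02, -3.89878428e+01,
       -6.12617657e-02,  4.04244557e-02,  1.93969368e-04]), 'ee_pos': array([0.25459927, 0.57037479, 0.22178438]), 'eef_rot': array([ 2.08334461e-01,  9.78057401e-01, -6.80973290e-04, -9.59906683e-05]), 'ft_force': array([ 0.51809458, -0.41616174,  0.2054421 ]), 'torque': array([-0.06046369,  0.00122647, -0.04703056]), 'grip_force': 0.0, 'width': 0.08732269604401352} 0.0187
scene [[366.1, 0.0, 261.0], [0.0, 366.1, 190.4], [0.0, 0.0, 1.0]] [[0.804, -0.342, 0.486, -0.004], [-0.594, -0.453, 0.665, -0.897], [-0.007, -0.824, -0.567, 0.708], [0.0, 0.0, 0.0, 1.0]]
top [[400.3, 0.0, 251.0], [0.0, 400.3, 192.0], [0.0, 0.0, 1.0]] [[0.018, -0.999, 0.04, 0.493], [-1.0, -0.019, -0.015, -0.17], [0.016, -0.04, -0.999, 1.214], [0.0, 0.0, 0.0, 1.0]]
```

View pics/scene0.png

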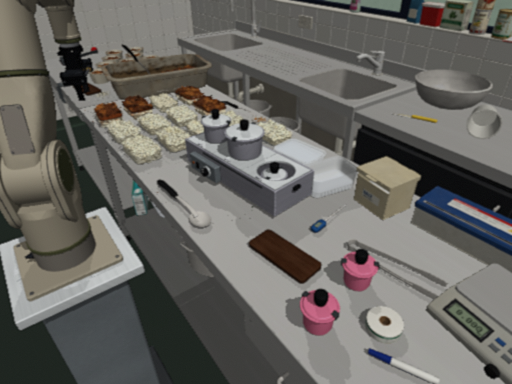

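View pics/top0.png

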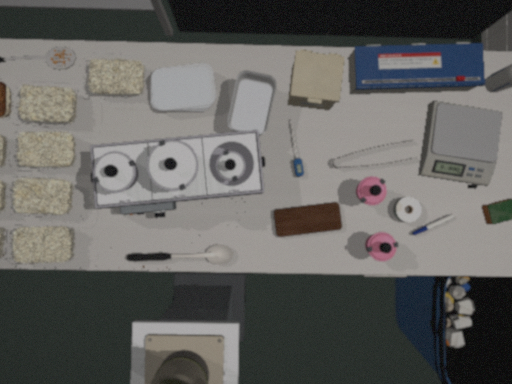

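The top view shows the robot base at the bottom edge. Along the warmer:
- Medium pot at (113,170), on the left well.
- Large pot at (171,163), on the middle well.
- Small steel pot at (231,162), sunk in the right-hand large well.

The board is at (308,219) and the thermometer at (297,150). Two pink pots that look like the small one are at (372,190) and (382,246); those are not wanted. My candidates are the black knobs at these pixels, and I choose the steel ones on the warmer.

```bash
cat > h.py <<'E'
import numpy as np,cv2
from bench import r,camera
def ray(c,u,v,z):
    d=c["T"][:3,:3]@np.linalg.solve(c["mtx"],[u,v,1.]); o=c["T"][:3,3]
    return o+d*(z-o[2])/d[2]
def cloud(c):
    z=c["z_map"]; v,u=np.indices(z.shape)
    p=np.stack([u,v,np.ones_like(u)],-1)@np.linalg.inv(c["mtx"]).T*z[...,None]
    P=p@c["T"][:3,:3].T+c["T"][:3,3]; P[z==0]=np.nan; return P
def knob(c,u,v,z,rad=14,thr=45):   # dark blob centroid near a pixel -> point at height z
    m=(c["image"].max(2)<thr).astype(np.uint8)
    n,l,s,ce=cv2.connectedComponentsWithStats(m)
    k=min(range(1,n),key=lambda i:np.hypot(*(ce[i]-(u,v)))+(1e3 if s[i,4]<25 else 0))
    return ce[k],s[k],ray(c,*ce[k],z)
E
python3 - <<'E'
from h import *
t=dict(np.load("top0.npz")); s=dict(np.load("scene0.npz"))
P=cloud(t); W=P[130:205,85:270]
ok=(abs(W[...,2]-.105)<.008)
m=np.zeros(P.shape[:2],np.uint8); m[130:205,85:270]=ok
print("plate z med",np.median(W[...,2][ok]))
cs=max(cv2.findContours(m,cv2.RETR_EXTERNAL,cv2.CHAIN_APPROX_NONE)[0],key=cv2.contourArea)
xy=np.array([ray(t,u,v,.105)[:2] for u,v in cs[:,0]]).astype(np.float32)
print("warmer",cv2.minAreaRect(xy))
for n,u,v,us,vs,zt,zk in(("M",110,171,214,118,.217,.206),("L",170,163,244,128,.224,.213),("S",230,163,274,172,.129,.118)):
    for c,nm,a,b in((t,"top",u,v),(s,"scene",us,vs)):
        ce,st,p=knob(c,a,b,zk); print(n,nm,ce.round(1),st,p.round(4))
    d=P[v-3:v+4,u-3:u+4,2]; print("  depth top z",np.nanmax(d).round(3),"want",zt)
# board
hsv=cv2.cvtColor(t["image"],cv2.COLOR_RGB2HSV)
print("board px hsv",hsv[219,300:316:5].tolist())
m=((hsv[...,1]>90)&(hsv[...,2]<110)).astype(np.uint8); m[:, :265]=0;m[:,350:]=0;m[:195]=0;m[245:]=0
cs=max(cv2.findContours(m,0,1)[0],key=cv2.contourArea)
print("board",cv2.minAreaRect(np.array([ray(t,a,b,.016)[:2] for a,b in cs[:,0]]).astype(np.float32)))
crop=t["image"][120:260,85:400]; cv2.imwrite("pics/crop.png",cv2.resize(cv2.cvtColor(crop,cv2.COLOR_RGB2BGR),None,fx=2.5,fy=2.5,interpolation=cv2.INTER_CUBIC))
E
```

```text
plate z med 0.10498124289782473
warmer ((0.5995462536811829, 0.018147140741348267), (0.17771339416503906, 0.4688981771469116), 6.531242847442627)
M top [110.4 170.6] [105 166  12  10  86] [0.5807 0.1685 0.206 ]
M scene [214.8 113.2] [211 109   8  10  61] [0.58   0.1694 0.206 ]
  depth top z 0.223 want 0.217
L top [169.8 163.6] [165 159  11  10  76] [0.6007 0.0192 0.213 ]
L scene [243.8 124.4] [240 120   8  10  67] [0.5994 0.0177 0.213 ]
  depth top z 0.229 want 0.224
S top [229.6 164.3] [226 160   8   9  56] [ 0.6122 -0.1265  0.118 ]
S scene [274. 167.] [270 162  10  11  81] [ 0.6108 -0.1275  0.118 ]
  depth top z 0.135 want 0.129
board px hsv [[11, 141, 65], [12, 126, 71], [11, 120, 70], [11, 118, 69]]
board ((0.46371355652809143, -0.3584299087524414), (0.07699180394411087, 0.19233322143554688), 8.078717231750488)
```

View pics/crop.png

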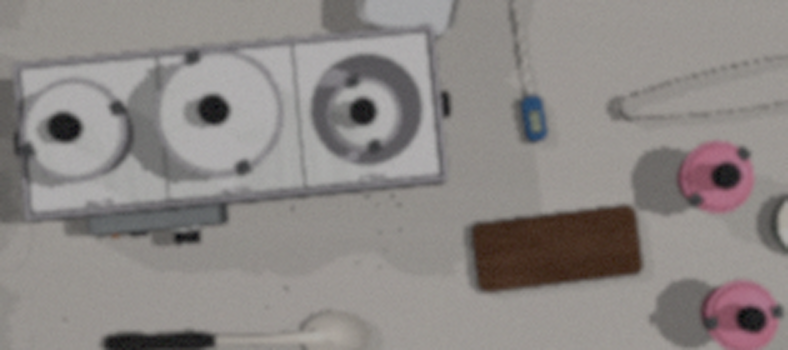

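```bash
cat > to.py <<'E'
import sys
from h import *
from scipy.spatial.transform import Rotation as R
# to.py x y z [yaw of tool y, deg]: dp and rotation in pendant units from the present pose
s=r.read_state(); x,y,z=map(float,sys.argv[1:4]); yaw=np.radians(float(sys.argv[4]) if len(sys.argv)>4 else 6.53)
C=R.from_quat(s["eef_rot"]); c,n=np.cos(yaw),np.sin(yaw)
G=R.from_matrix(np.array([[-n,c,0],[c,n,0],[0,0,-1.]]).T)
print("t",round(s["time"],2),"p",s["ee_pos"].round(4),"w",round(s["width"],4),"F",s["ft_force"].round(1),"grip",round(s["grip_force"],1),"j7",s["joint_positions"][6].round(2))
print("dp",(C.inv().apply(np.array([x,y,z])-s["ee_pos"])/.15).round(3),"rot",((C.inv()*G).as_rotvec()/2/np.pi).round(4))
E
python3 to.py 0.611 -0.127 0.30
python3 -m pendant '[{"dp":[0,0,-0.53],"rotation":[0,0,0.165],"jaw":0.6},{"dp":[0,0,-0.53],"rotation":[0,0,0.165],"jaw":0.6},{"dp":[0,0,-0.53],"rotation":[0,0,0.165],"jaw":0.6},{"dp":[0,0,-0.53],"rotation":[0,0,0.165],"jaw":0.6},{"dp":[0,0,-0.53],"rotation":[0,0,0.165],"jaw":0.6},{"dp":[0,0,-0.53],"rotation":[0,0,0.165],"jaw":0.6},{"dp":[0,0,-0.53],"rotation":[0,0,0.165],"jaw":0.6}]' 20
python3 to.py 0.611 -0.127 0.30
```

```text
t 0.1 p [0.2546 0.5704 0.2218] w 0.0869 F [-0.2 -0.3  0.6] grip 0.0 j7 -0.09
dp [-4.065 -3.278 -0.517] rot [-2.000e-04  1.000e-04  1.651e-01]
time: 0.98
ee_pos: [0.2546, 0.5706, 0.3017]
eef_rot: [0.665, 0.747, -0.0, 0.0]
ft_force: [0.6, -0.2, -0.1]
width: 0.0522
grip_force: 0.0
t 0.97 p [0.2546 0.5706 0.3017] w 0.0522 F [ 0.6 -0.2 -0.1] grip 0.0 j7 -1.09
dp [-4.893  1.826  0.014] rot [-0.      0.0001  0.0002]
```

```bash
python3 -m pendant '[{"dp":[-1,0.37,0],"rotation":[0,0,0],"jaw":0.6},{"dp":[-1,0.37,0],"rotation":[0,0,0],"jaw":0.6},{"dp":[-1,0.37,0],"rotation":[0,0,0],"jaw":0.6}]' |head -2
python3 -m pendant '[{"dp":[-1,0.37,0],"rotation":[0,0,0],"jaw":0.6},{"dp":[-1,0.37,0],"rotation":[0,0,0],"jaw":0.6},{"dp":[-1,0.37,0],"rotation":[0,0,0],"jaw":0.6}]' |head -2
python3 -m pendant '[{"dp":[-1,0.37,0],"rotation":[0,0,0],"jaw":0.6},{"dp":[-1,0.37,0],"rotation":[0,0,0],"jaw":0.6},{"dp":[-1,0.37,0],"rotation":[0,0,0],"jaw":0.6}]' |head -2
python3 -m pendant '[{"dp":[-1,0.37,0],"rotation":[0,0,0],"jaw":0.6},{"dp":[-1,0.37,0],"rotation":[0,0,0],"jaw":0.6},{"dp":[-1,0.37,0],"rotation":[0,0,0],"jaw":0.6},{"dp":[-1,0.37,0],"rotation":[0,0,0],"jaw":0.6}]' |head -2
python3 to.py 0.611 -0.127 0.30
```

```text
time: 1.35
ee_pos: [0.3289, 0.425, 0.3023]
time: 1.72
ee_pos: [0.4007, 0.2821, 0.3023]
time: 2.1
ee_pos: [0.4725, 0.1392, 0.3022]
time: 2.6
ee_pos: [0.5441, -0.0032, 0.3018]
t 2.6 p [ 0.5441 -0.0032  0.3018] w 0.052 F [-0.1  0.2  0.1] grip 0.0 j7 0.1
dp [-0.87   0.351  0.013] rot [-0.0001  0.0002 -0.0004]
```

```bash
python3 -m pendant '[{"dp":[-0.87,0.35,0],"rotation":[0,0,0],"jaw":0.6},{"dp":[-0.87,0.35,0],"rotation":[0,0,0],"jaw":0.6},{"dp":[-0.87,0.35,0],"rotation":[0,0,0],"jaw":0.6},{"dp":[-0.87,0.35,0.9],"rotation":[0,0,0],"jaw":0.6},{"dp":[-0.87,0.35,0.9],"rotation":[0,0,0],"jaw":0.6},{"dp":[-0.87,0.35,0.9],"rotation":[0,0,0],"jaw":0.6},{"dp":[-0.87,0.35,0.9],"rotation":[0,0,0],"jaw":0.6}]'
python3 - <<'E'
from h import *
a=camera("scene")["image"][90:210,180:340]; cv2.imwrite("pics/g1.png",cv2.cvtColor(cv2.resize(a,None,fx=4,fy=4,interpolation=2),4))
E
python3 to.py 0.6112 -0.127 0.103
```

```text
time: 3.48
ee_pos: [0.6113, -0.1228, 0.1684]
eef_rot: [0.665, 0.747, 0.0, 0.0]
ft_force: [0.4, -0.6, 0.8]
width: 0.0524
grip_force: 0.0
t 3.52 p [ 0.6119 -0.1233  0.1695] w 0.052 F [ 0.5 -0.4  0. ] grip 0.0 j7 0.44
dp [-0.024 -0.009  0.444] rot [0.0005 0.     0.0002]
```

View pics/g1.png

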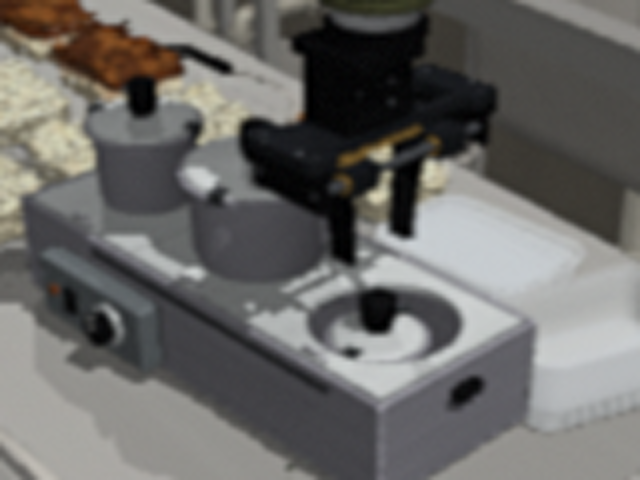

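The fingers straddle the black knob of the small pot (375,310). A whitish stub at (200,180) needs a check: was it there before the arm came?

```bash
python3 - <<'E'
from h import *
s=dict(np.load("scene0.npz")); c=camera("scene")
for k in(s,c):
    P=cloud(k); print(k["image"][132:140:2,226:236:3].tolist()); print(P[132:140:2,226:236:3].round(2).tolist())
E
```

```text
[[[158, 161, 162], [188, 192, 191], [190, 193, 193], [192, 196, 195]], [[133, 134, 137], [192, 195, 194], [191, 196, 195], [193, 197, 196]], [[111, 111, 118], [164, 166, 167], [182, 186, 185], [161, 163, 164]], [[54, 54, 57], [109, 108, 115], [72, 74, 76], [47, 50, 50]]]
[[[0.55, 0.05, 0.19], [0.56, 0.04, 0.19], [0.56, 0.03, 0.19], [0.57, 0.03, 0.19]], [[0.54, 0.04, 0.19], [0.55, 0.03, 0.19], [0.55, 0.02, 0.19], [0.56, 0.01, 0.19]], [[0.54, 0.03, 0.19], [0.54, 0.02, 0.19], [0.55, 0.01, 0.19], [0.55, 0.0, 0.19]], [[0.59, 0.12, 0.13], [0.54, 0.01, 0.19], [0.54, -0.01, 0.19], [0.54, -0.01, 0.19]]]
[[[158, 160, 161], [192, 195, 195], [153, 156, 155], [126, 129, 128]], [[142, 144, 147], [200, 204, 203], [203, 207, 207], [133, 136, 135]], [[116, 115, 122], [172, 175, 175], [192, 196, 195], [107, 109, 110]], [[56, 55, 59], [116, 115, 122], [77, 78, 81], [55, 57, 59]]]
[[[0.55, 0.05, 0.19], [0.55, 0.04, 0.19], [0.56, 0.03, 0.19], [0.57, 0.02, 0.19]], [[0.54, 0.04, 0.19], [0.55, 0.03, 0.19], [0.55, 0.02, 0.19], [0.56, 0.01, 0.19]], [[0.54, 0.03, 0.19], [0.54, 0.02, 0.19], [0.55, 0.01, 0.19], [0.55, 0.0, 0.19]], [[0.59, 0.12, 0.12], [0.54, 0.01, 0.19], [0.54, -0.0, 0.19], [0.54, -0.01, 0.19]]]
```

It is only the lit lid of the large pot. Going down to grasp.

```bash
python3 -m pendant '[{"dp":[-0.025,-0.01,0.2],"rotation":[0,0,0],"jaw":0.6},{"dp":[-0.025,-0.01,0.43],"rotation":[0,0,0],"jaw":0.6},{"dp":[-0.025,-0.01,0.43],"rotation":[0,0,0],"jaw":0.6},{"dp":[-0.025,-0.01,0.43],"rotation":[0,0,0],"jaw":0.2},{"dp":[-0.025,-0.01,0.43],"rotation":[0,0,0],"jaw":0.2},{"dp":[-0.025,-0.01,0.43],"rotation":[0,0,0],"jaw":0.2},{"dp":[-0.025,-0.01,0.43],"rotation":[0,0,0],"jaw":0.2},{"dp":[-0.025,-0.01,0.43],"rotation":[0,0,0],"jaw":0.2}]' 35
python3 to.py 0.6112 -0.127 0.30
```

```text
time: 4.58
ee_pos: [0.611, -0.1276, 0.1039]
eef_rot: [0.665, 0.746, 0.001, 0.001]
ft_force: [3.4, 0.4, 6.9]
width: 0.0302
grip_force: 34.9
t 4.58 p [ 0.611  -0.1276  0.1039] w 0.0302 F [3.4 0.4 6.9] grip 34.9 j7 0.48
dp [ 0.003  0.006 -1.307] rot [0.0005 0.0001 0.0001]
```

```bash
python3 -m pendant '[{"dp":[0,0,-0.03],"rotation":[0,0,0],"jaw":0.2},{"dp":[0,0,-0.1],"rotation":[0,0,0],"jaw":0.2},{"dp":[0,0,-0.25],"rotation":[0,0,0],"jaw":0.2},{"dp":[0,0,-0.45],"rotation":[0,0,0],"jaw":0.2},{"dp":[0,0,-0.65],"rotation":[0,0,0],"jaw":0.2},{"dp":[0,0,-0.8],"rotation":[0,0,0],"jaw":0.2},{"dp":[0,0,-0.8],"rotation":[0,0,0],"jaw":0.2}]'
python3 to.py 0.4637 -0.3584 0.22
python3 - <<'E'
from h import *
a=camera("scene")["image"][80:220,180:340]; cv2.imwrite("pics/g2.png",cv2.cvtColor(cv2.resize(a,None,fx=3,fy=3,interpolation=2),4))
E
```

```text
time: 5.45
ee_pos: [0.6102, -0.128, 0.2241]
eef_rot: [0.666, 0.746, 0.001, 0.001]
ft_force: [0.1, -0.3, -5.2]
width: 0.0299
grip_force: 35.0
t 5.45 p [ 0.6102 -0.128   0.2241] w 0.0299 F [ 0.1 -0.3 -5.2] grip 35.0 j7 0.43
dp [-1.415 -1.145  0.025] rot [0.0004 0.0001 0.    ]
```

View pics/g2.png

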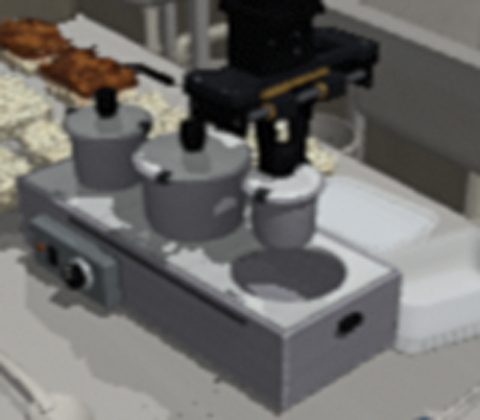

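The small pot hangs upright at about (285,210) and the large hole is clear at (290,272). Now to the board.

```bash
python3 -m pendant '[{"dp":[-0.1,-0.08,0],"rotation":[0,0,0],"jaw":0.2},{"dp":[-0.35,-0.28,0],"rotation":[0,0,0],"jaw":0.2},{"dp":[-0.65,-0.53,0],"rotation":[0,0,0],"jaw":0.2},{"dp":[-0.9,-0.73,0],"rotation":[0,0,0],"jaw":0.2},{"dp":[-1,-0.8,0],"rotation":[0,0,0],"jaw":0.2},{"dp":[-1,-0.8,0],"rotation":[0,0,0],"jaw":0.2}]'|head -2
python3 -m pendant '[{"dp":[-0.1,-0.08,0],"rotation":[0,0,0],"jaw":0.2},{"dp":[-0.3,-0.25,0],"rotation":[0,0,0],"jaw":0.2},{"dp":[-0.41,-0.34,0.1],"rotation":[0,0,0],"jaw":0.2},{"dp":[-0.41,-0.34,0.4],"rotation":[0,0,0],"jaw":0.2},{"dp":[-0.41,-0.34,0.6],"rotation":[0,0,0],"jaw":0.2},{"dp":[-0.41,-0.34,0.65],"rotation":[0,0,0],"jaw":0.2},{"dp":[-0.41,-0.34,0.65],"rotation":[0,0,0],"jaw":0.2}]'
python3 to.py 0.4637 -0.3584 0.094
python3 - <<'E'
from h import *
P=cloud(camera("scene")); print("ok")
c=camera("top")
np.savez("top1.npz",**c)
g=cv2.cvtColor(c["image"],cv2.COLOR_RGB2GRAY)
P=cloud(c); m=np.zeros(g.shape,np.uint8); m[138:190,205:262]=(P[138:190,205:262,2]<.095)
n,l,s,ce=cv2.connectedComponentsWithStats(m); k=min(range(1,n),key=lambda i:np.hypot(*(ce[i]-(231,164))))
cs=max(cv2.findContours((l==k).astype(np.uint8),0,1)[0],key=cv2.contourArea)
q=np.array([ray(c,a,b,.105)[:2] for a,b in cs[:,0]]).astype(np.float32)
print("hole",cv2.fitEllipse(q),cv2.minEnclosingCircle(q))
E
```

```text
time: 6.25
ee_pos: [0.506, -0.2918, 0.2219]
time: 7.12
ee_pos: [0.4643, -0.357, 0.1253]
eef_rot: [0.665, 0.747, -0.0, -0.0]
ft_force: [-0.2, 0.4, -4.7]
width: 0.0301
grip_force: 35.0
t 7.12 p [ 0.4643 -0.357   0.1253] w 0.0301 F [-0.2  0.4 -4.7] grip 35.0 j7 0.93
dp [-0.009 -0.005  0.209] rot [-0.      0.      0.0002]
ok
hole ((0.6174123883247375, -0.1314629465341568), (0.1190371885895729, 0.12039496749639511), 178.393798828125) ((0.617436408996582, -0.1314401924610138), 0.061321794986724854)
```

The measured large hole, (0.6174, -0.1315), agrees with the warmer fit. Set the small pot down.

```bash
python3 -m pendant '[{"dp":[0,0,0.08],"rotation":[0,0,0],"jaw":0.2},{"dp":[0,0,0.14],"rotation":[0,0,0],"jaw":0.2},{"dp":[0,0,0.18],"rotation":[0,0,0],"jaw":0.2},{"dp":[0,0,0.195],"rotation":[0,0,0],"jaw":0.2},{"dp":[0,0,0.205],"rotation":[0,0,0],"jaw":0.2},{"dp":[0,0,0.205],"rotation":[0,0,0],"jaw":0.2}]'
```

```text
time: 7.98
ee_pos: [0.4641, -0.3575, 0.0948]
eef_rot: [0.666, 0.746, 0.0, 0.0]
ft_force: [-0.0, 1.6, 1.0]
width: 0.0297
grip_force: 34.9
```

```bash
python3 -m pendant '[{"dp":[0,0,0],"rotation":[0,0,0],"jaw":0.6},{"dp":[0,0,0],"rotation":[0,0,0],"jaw":0.6},{"dp":[0,0,0],"rotation":[0,0,0],"jaw":0.6},{"dp":[0,0,0],"rotation":[0,0,0],"jaw":0.6},{"dp":[0,0,-0.4],"rotation":[0,0,0],"jaw":0.6},{"dp":[0,0,-0.8],"rotation":[0,0,0],"jaw":0.6},{"dp":[0,0,-1],"rotation":[0,0,0],"jaw":0.6},{"dp":[0,0,-1],"rotation":[0,0,0],"jaw":0.6}]'
python3 -m pendant '[{"dp":[0.8,0.5,-0.5],"rotation":[0,0,0],"jaw":0.6},{"dp":[0.95,0.6,-0.5],"rotation":[0,0,0],"jaw":0.6},{"dp":[0.95,0.6,-0.5],"rotation":[0,0,0],"jaw":0.6},{"dp":[0.95,0.6,-0.5],"rotation":[0,0,0],"jaw":0.6}]'|head -2
python3 -m pendant '[{"dp":[0.8,0.3,0],"rotation":[0,0,0],"jaw":0.6},{"dp":[0.95,0.35,0],"rotation":[0,0,0],"jaw":0.6},{"dp":[0.95,0.35,0],"rotation":[0,0,0],"jaw":0.6},{"dp":[0.95,0.35,0],"rotation":[0,0,0],"jaw":0.6}]'|head -2
python3 to.py 0.600 0.0185 0.193
python3 - <<'E'
from h import *
for n in("top","scene"):
    c=camera(n)
    k=knob(c,*((323,228) if n=="top" else (275,225)),.110); print(k)
    a=c["image"][190:250,260:400] if n=="top" else c["image"][80:290,170:360]
    cv2.imwrite(f"pics/{n}b.png",cv2.cvtColor(cv2.resize(a,None,fx=3,fy=3,interpolation=2),4))
E
```

```text
time: 8.98
ee_pos: [0.4647, -0.358, 0.2466]
eef_rot: [0.666, 0.746, 0.001, 0.002]
ft_force: [-0.6, 0.6, -0.1]
width: 0.0522
grip_force: 0.0
time: 9.48
ee_pos: [0.5397, -0.2001, 0.319]
time: 9.98
ee_pos: [0.5729, -0.0556, 0.3175]
t 9.97 p [ 0.5729 -0.0556  0.3175] w 0.0522 F [-0.4 -0.5 -0. ] grip 0.0 j7 0.24
dp [0.469 0.239 0.83 ] rot [-0.0004 -0.0001  0.0006]
(array([311.63793103, 219.32758621]), array([308, 216,   9,   8,  58], dtype=int32), array([ 0.46521913, -0.35557886,  0.11      ]))
(array([284.18897638, 225.35433071]), array([279, 219,  13,  14, 127], dtype=int32), array([ 0.46287225, -0.35757732,  0.11      ]))
```

View pics/sceneb.png

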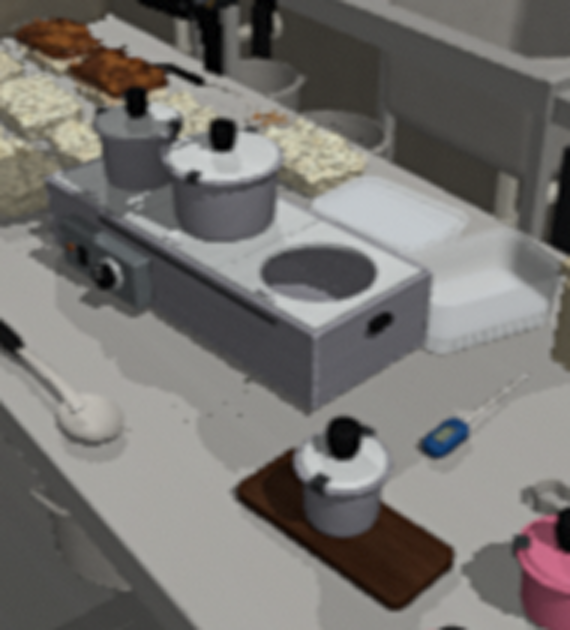

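The small pot stands upright mid-board at (345,480), and the thermometer at (445,437) has not moved. Next, the large pot.

```bash
python3 -m pendant '[{"dp":[0.3,0.15,0],"rotation":[0,0,0],"jaw":0.6},{"dp":[0.47,0.24,0],"rotation":[0,0,0],"jaw":0.6},{"dp":[0.47,0.24,0.2],"rotation":[0,0,0],"jaw":0.6},{"dp":[0.47,0.24,0.5],"rotation":[0,0,0],"jaw":0.6},{"dp":[0.47,0.24,0.5],"rotation":[0,0,0],"jaw":0.6}]'|head -2
python3 to.py 0.600 0.0185 0.199
```

```text
time: 10.7
ee_pos: [0.5989, 0.0154, 0.2414]
t 10.7 p [0.5989 0.0154 0.2414] w 0.052 F [-0.5 -0.2  0.5] grip 0.0 j7 0.15
dp [0.02  0.011 0.283] rot [-0.0009  0.0001 -0.0001]
```

```bash
python3 -m pendant '[{"dp":[0.015,0.01,0.15],"rotation":[0,0,0],"jaw":0.6},{"dp":[0.015,0.01,0.28],"rotation":[0,0,0],"jaw":0.6},{"dp":[0.015,0.01,0.28],"rotation":[0,0,0],"jaw":0.6},{"dp":[0.015,0.01,0.28],"rotation":[0,0,0],"jaw":0.2},{"dp":[0.015,0.01,0.28],"rotation":[0,0,0],"jaw":0.2},{"dp":[0.015,0.01,0.28],"rotation":[0,0,0],"jaw":0.2},{"dp":[0.015,0.01,0.28],"rotation":[0,0,0],"jaw":0.2},{"dp":[0.015,0.01,0.28],"rotation":[0,0,0],"jaw":0.2}]' 45
python3 -m pendant '[{"dp":[0,0,-0.03],"rotation":[0,0,0],"jaw":0.2},{"dp":[0,0,-0.08],"rotation":[0,0,0],"jaw":0.2},{"dp":[0,0,-0.15],"rotation":[0,0,0],"jaw":0.2},{"dp":[0,0,-0.2],"rotation":[0,0,0],"jaw":0.2},{"dp":[0,0,-0.2],"rotation":[0,0,0],"jaw":0.2},{"dp":[0,0,-0.2],"rotation":[0,0,0],"jaw":0.2}]'
python3 to.py 0.617 -0.1316 0.23
```

```text
time: 11.7
ee_pos: [0.6022, 0.0187, 0.2031]
eef_rot: [0.666, 0.746, 0.0, 0.0]
ft_force: [-1.5, -0.4, 6.1]
width: 0.0298
grip_force: 45.0
time: 12.45
ee_pos: [0.6018, 0.0188, 0.232]
eef_rot: [0.666, 0.746, -0.0, -0.0]
ft_force: [-0.8, -0.6, -5.9]
width: 0.0299
grip_force: 45.0
t 12.45 p [0.6018 0.0188 0.232 ] w 0.0299 F [-0.8 -0.6 -5.9] grip 45.0 j7 0.15
dp [-1.008 -0.014  0.013] rot [-0.0001 -0.      0.0001]
```

```bash
python3 -m pendant '[{"dp":[-0.1,0,0],"rotation":[0,0,0],"jaw":0.2},{"dp":[-0.35,0,0],"rotation":[0,0,0],"jaw":0.2},{"dp":[-0.65,-0.01,0],"rotation":[0,0,0],"jaw":0.2},{"dp":[-0.9,-0.01,0],"rotation":[0,0,0],"jaw":0.2},{"dp":[-1,-0.01,0],"rotation":[0,0,0],"jaw":0.2},{"dp":[-1,-0.01,0],"rotation":[0,0,0],"jaw":0.2},{"dp":[-1,-0.01,0],"rotation":[0,0,0],"jaw":0.2}]'
python3 to.py 0.6174 -0.132 0.128
python3 - <<'E'
from h import *
c=camera("scene"); a=c["image"][80:230,190:340]; t=camera("top"); np.savez("top2.npz",**t)
cv2.imwrite("pics/g3.png",cv2.cvtColor(cv2.resize(a,None,fx=3,fy=3,interpolation=2),4))
# medium hole now bare
P=cloud(t); m=np.zeros(P.shape[:2],np.uint8); m[135:200,145:205]=(P[135:200,145:205,2]<.095)
cs=max(cv2.findContours(m,0,1)[0],key=cv2.contourArea); q=np.array([ray(t,a,b,.105)[:2] for a,b in cs[:,0]]).astype(np.float32)
print("med hole",cv2.fitEllipse(q))
E
```

```text
time: 13.32
ee_pos: [0.6177, -0.129, 0.232]
eef_rot: [0.665, 0.747, 0.0, -0.0]
ft_force: [-0.8, 0.6, -6.0]
width: 0.0299
grip_force: 45.0
t 13.32 p [ 0.6177 -0.129   0.232 ] w 0.0299 F [-0.8  0.6 -6. ] grip 45.0 j7 0.43
dp [-0.021 -0.004  0.694] rot [-0.     -0.0002  0.0003]
med hole ((0.6055105328559875, 0.04939643666148186), (0.029248639941215515, 0.08400033414363861), 81.01422119140625)
```

View pics/g3.png

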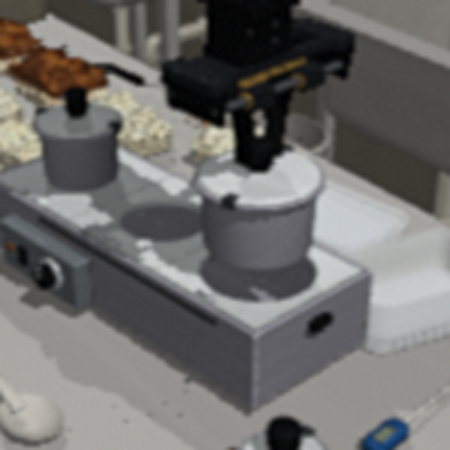

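The large pot hangs level over its hole at (258,270). I'll lower it in stages.

```bash
python3 -m pendant '[{"dp":[-0.015,0,0.08],"rotation":[0,0,0],"jaw":0.2},{"dp":[-0.015,0,0.16],"rotation":[0,0,0],"jaw":0.2},{"dp":[-0.015,0,0.22],"rotation":[0,0,0],"jaw":0.2},{"dp":[-0.015,0,0.27],"rotation":[0,0,0],"jaw":0.2},{"dp":[-0.015,0,0.3],"rotation":[0,0,0],"jaw":0.2},{"dp":[-0.015,0,0.3],"rotation":[0,0,0],"jaw":0.2}]'
python3 to.py 0.6174 -0.132 0.128
```

```text
time: 14.18
ee_pos: [0.6177, -0.1326, 0.187]
eef_rot: [0.666, 0.746, -0.0, -0.0]
ft_force: [0.0, 0.2, -7.0]
width: 0.0301
grip_force: 45.0
t 14.18 p [ 0.6177 -0.1326  0.187 ] w 0.0301 F [ 0.   0.2 -7. ] grip 45.0 j7 0.45
dp [ 0.004 -0.002  0.394] rot [-0. -0.  0.]
```

```bash
python3 -m pendant '[{"dp":[0,0,0.08],"rotation":[0,0,0],"jaw":0.2},{"dp":[0,0,0.16],"rotation":[0,0,0],"jaw":0.2},{"dp":[0,0,0.23],"rotation":[0,0,0],"jaw":0.2},{"dp":[0,0,0.29],"rotation":[0,0,0],"jaw":0.2},{"dp":[0,0,0.33],"rotation":[0,0,0],"jaw":0.2},{"dp":[0,0,0.36],"rotation":[0,0,0],"jaw":0.2},{"dp":[0,0,0.38],"rotation":[0,0,0],"jaw":0.2},{"dp":[0,0,0.38],"rotation":[0,0,0],"jaw":0.2}]'
```

```text
time: 15.18
ee_pos: [0.6178, -0.1326, 0.1302]
eef_rot: [0.666, 0.746, 0.0, -0.0]
ft_force: [0.0, 0.6, -5.2]
width: 0.0298
grip_force: 45.0
```

```bash
python3 -m pendant '[{"dp":[0,0,0.01],"rotation":[0,0,0],"jaw":0.2},{"dp":[0,0,0.02],"rotation":[0,0,0],"jaw":0.2},{"dp":[0,0,0.02],"rotation":[0,0,0],"jaw":0.2}]'
```

```text
time: 15.55
ee_pos: [0.618, -0.1327, 0.1283]
eef_rot: [0.666, 0.746, 0.0, 0.0]
ft_force: [-3.9, 0.5, 4.9]
width: 0.0297
grip_force: 45.0
```

```bash
python3 -m pendant '[{"dp":[0,0,0],"rotation":[0,0,0],"jaw":0.6},{"dp":[0,0,0],"rotation":[0,0,0],"jaw":0.6},{"dp":[0,0,0],"rotation":[0,0,0],"jaw":0.6},{"dp":[0,0,0],"rotation":[0,0,0],"jaw":0.6},{"dp":[0,0,-0.4],"rotation":[0,0,0],"jaw":0.6},{"dp":[0,0,-0.8],"rotation":[0,0,0],"jaw":0.6},{"dp":[0,0,-1],"rotation":[0,0,0],"jaw":0.6},{"dp":[0,0,-1],"rotation":[0,0,0],"jaw":0.6}]'
python3 -m pendant '[{"dp":[0.4,0,-0.1],"rotation":[0,0,0],"jaw":0.6},{"dp":[0.8,0,-0.1],"rotation":[0,0,0],"jaw":0.6},{"dp":[1,-0.01,-0.1],"rotation":[0,0,0],"jaw":0.6},{"dp":[1,-0.01,-0.1],"rotation":[0,0,0],"jaw":0.6}]'|head -2
python3 -m pendant '[{"dp":[0.4,0,0],"rotation":[0,0,0],"jaw":0.6},{"dp":[0.8,0,0],"rotation":[0,0,0],"jaw":0.6},{"dp":[1,-0.01,0],"rotation":[0,0,0],"jaw":0.6},{"dp":[1,-0.01,0],"rotation":[0,0,0],"jaw":0.6}]'|head -2
python3 to.py 0.5803 0.169 0.195
python3 - <<'E'
from h import *
c=camera("scene"); print(knob(c,214,113,.206)[::2])
P=cloud(camera("top")); print("L lid z ring",np.round([np.nanmedian(P[164+j-1:164+j+2,231+i-1:231+i+2,2]) for i,j in((14,0),(-14,0),(0,14),(0,-14))],4),"want",.030+.087)
a=c["image"][80:230,170:320];cv2.imwrite("pics/g4.png",cv2.cvtColor(cv2.resize(a,None,fx=3,fy=3,interpolation=2),4))
E
```

```text
time: 16.55
ee_pos: [0.6189, -0.1332, 0.28]
eef_rot: [0.666, 0.746, 0.001, 0.002]
ft_force: [0.6, 0.2, 0.1]
width: 0.0525
grip_force: 0.0
time: 17.05
ee_pos: [0.5986, 0.0197, 0.2909]
time: 17.55
ee_pos: [0.58, 0.167, 0.291]
t 17.55 p [0.58  0.167 0.291] w 0.0524 F [ 0.2 -1.3  0.2] grip 0.0 j7 -0.13
dp [0.013 0.004 0.64 ] rot [-0.0003  0.      0.0006]
(array([214.83606557, 113.18032787]), array([0.5800407, 0.1694333, 0.206    ]))
L lid z ring [0.1172 0.1154 0.1151 0.1178] want 0.11699999999999999
```

View pics/g4.png

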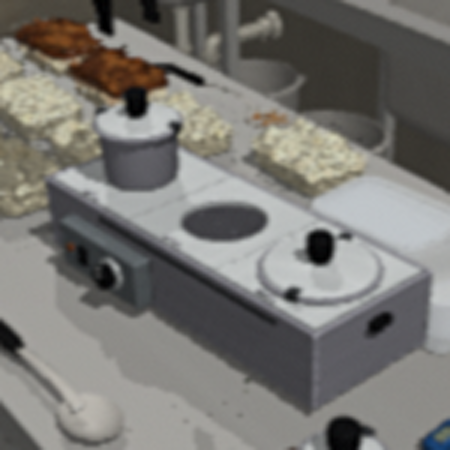

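The large pot is seated at (320,265) and the medium hole is open at (225,220). Grasping the medium pot at (135,130).

```bash
python3 -m pendant '[{"dp":[0.01,0,0.25],"rotation":[0,0,0],"jaw":0.6},{"dp":[0.01,0,0.5],"rotation":[0,0,0],"jaw":0.6},{"dp":[0.01,0,0.64],"rotation":[0,0,0],"jaw":0.6},{"dp":[0.01,0,0.64],"rotation":[0,0,0],"jaw":0.6},{"dp":[0.01,0,0.64],"rotation":[0,0,0],"jaw":0.2},{"dp":[0.01,0,0.64],"rotation":[0,0,0],"jaw":0.2},{"dp":[0.01,0,0.64],"rotation":[0,0,0],"jaw":0.2},{"dp":[0.01,0,0.64],"rotation":[0,0,0],"jaw":0.2}]' 40
python3 -m pendant '[{"dp":[0,0,0],"rotation":[0,0,0],"jaw":0.2},{"dp":[0,0,-0.03],"rotation":[0,0,0],"jaw":0.2},{"dp":[0,0,-0.08],"rotation":[0,0,0],"jaw":0.2},{"dp":[0,0,-0.15],"rotation":[0,0,0],"jaw":0.2},{"dp":[0,0,-0.2],"rotation":[0,0,0],"jaw":0.2},{"dp":[0,0,-0.2],"rotation":[0,0,0],"jaw":0.2},{"dp":[0,0,-0.2],"rotation":[0,0,0],"jaw":0.2}]'
python3 to.py 0.600 0.0183 0.23
python3 - <<'E'
from h import *
c=camera("scene");P=cloud(c)
m=np.zeros(P.shape[:2],np.uint8); m[140:170,215:275]=(P[140:170,215:275,2]<.098)
cs=max(cv2.findContours(m,0,1)[0],key=cv2.contourArea); q=np.array([ray(c,a,b,.105)[:2] for a,b in cs[:,0]]).astype(np.float32)
print("med hole scene",cv2.fitEllipse(q))
E
```

```text
time: 18.65
ee_pos: [0.5813, 0.1666, 0.1972]
eef_rot: [0.666, 0.746, 0.001, 0.001]
ft_force: [2.1, 0.3, 3.2]
width: 0.03
grip_force: 40.0
time: 19.52
ee_pos: [0.5803, 0.1665, 0.226]
eef_rot: [0.666, 0.746, -0.0, -0.0]
ft_force: [0.1, 0.1, -6.7]
width: 0.03
grip_force: 40.0
t 19.52 p [0.5803 0.1665 0.226 ] w 0.03 F [ 0.1  0.1 -6.7] grip 40.0 j7 -0.12
dp [-0.997  0.018 -0.026] rot [-0.0001 -0.      0.0001]
med hole scene ((0.5979037284851074, 0.01678743213415146), (0.07996287941932678, 0.0921647772192955), 57.144256591796875)
```

```bash
python3 -m pendant '[{"dp":[-0.1,0,0],"rotation":[0,0,0],"jaw":0.2},{"dp":[-0.35,0.01,0],"rotation":[0,0,0],"jaw":0.2},{"dp":[-0.65,0.02,0],"rotation":[0,0,0],"jaw":0.2},{"dp":[-0.9,0.02,0],"rotation":[0,0,0],"jaw":0.2},{"dp":[-1,0.02,0],"rotation":[0,0,0],"jaw":0.2},{"dp":[-1,0.02,0],"rotation":[0,0,0],"jaw":0.2},{"dp":[-1,0.02,0],"rotation":[0,0,0],"jaw":0.2},{"dp":[-1,0.02,0],"rotation":[0,0,0],"jaw":0.2}]'|head -2
python3 to.py 0.6003 0.017 0.1292
python3 -m pendant '[{"dp":[0,0,0.08],"rotation":[0,0,0],"jaw":0.2},{"dp":[0,0,0.16],"rotation":[0,0,0],"jaw":0.2},{"dp":[0,0,0.21],"rotation":[0,0,0],"jaw":0.2},{"dp":[0,0,0.25],"rotation":[0,0,0],"jaw":0.2},{"dp":[0,0,0.25],"rotation":[0,0,0],"jaw":0.2}]'
python3 to.py 0.6003 0.017 0.1292
```

```text
time: 20.58
ee_pos: [0.6004, 0.0194, 0.2261]
t 20.57 p [0.6004 0.0194 0.2261] w 0.0299 F [ 0.2  0.  -4.9] grip 40.0 j7 0.15
dp [-0.016 -0.003  0.646] rot [-0.     -0.0001  0.0004]
time: 21.2
ee_pos: [0.6003, 0.0178, 0.1883]
eef_rot: [0.666, 0.746, -0.0, -0.0]
ft_force: [-1.0, 0.3, -5.7]
width: 0.0298
grip_force: 40.0
t 21.2 p [0.6003 0.0178 0.1883] w 0.0298 F [-1.   0.3 -5.7] grip 40.0 j7 0.16
dp [-0.005 -0.     0.394] rot [-0.0001  0.      0.    ]
```

No sideways force, so I'll keep going down.

```bash
python3 -m pendant '[{"dp":[0,0,0.08],"rotation":[0,0,0],"jaw":0.2},{"dp":[0,0,0.16],"rotation":[0,0,0],"jaw":0.2},{"dp":[0,0,0.23],"rotation":[0,0,0],"jaw":0.2},{"dp":[0,0,0.29],"rotation":[0,0,0],"jaw":0.2},{"dp":[0,0,0.34],"rotation":[0,0,0],"jaw":0.2},{"dp":[0,0,0.38],"rotation":[0,0,0],"jaw":0.2},{"dp":[0,0,0.395],"rotation":[0,0,0],"jaw":0.2},{"dp":[0,0,0.395],"rotation":[0,0,0],"jaw":0.2}]'
```

```text
time: 22.2
ee_pos: [0.6007, 0.0178, 0.1297]
eef_rot: [0.666, 0.746, 0.0, 0.0]
ft_force: [0.7, -0.0, -4.8]
width: 0.0302
grip_force: 40.0
```

```bash
python3 -m pendant '[{"dp":[0,0,0.01],"rotation":[0,0,0],"jaw":0.2},{"dp":[0,0,0.02],"rotation":[0,0,0],"jaw":0.2},{"dp":[0,0,0.02],"rotation":[0,0,0],"jaw":0.2}]'
```

```text
time: 22.58
ee_pos: [0.6011, 0.0178, 0.129]
eef_rot: [0.666, 0.746, 0.001, 0.0]
ft_force: [-7.3, -0.1, 16.6]
width: 0.0295
grip_force: 40.0
```

```bash
python3 -m pendant '[{"dp":[0,0,-0.01],"rotation":[0,0,0],"jaw":0.6},{"dp":[0,0,-0.01],"rotation":[0,0,0],"jaw":0.6},{"dp":[0,0,-0.01],"rotation":[0,0,0],"jaw":0.6},{"dp":[0,0,-0.01],"rotation":[0,0,0],"jaw":0.6},{"dp":[0,0,-0.4],"rotation":[0,0,0],"jaw":0.6},{"dp":[0,0,-0.8],"rotation":[0,0,0],"jaw":0.6},{"dp":[0,0,-1],"rotation":[0,0,0],"jaw":0.6},{"dp":[0,0,-1],"rotation":[0,0,0],"jaw":0.6}]'
python3 -m pendant '[{"dp":[-0.4,-0.2,0],"rotation":[0,0,0],"jaw":0.6},{"dp":[-0.8,-0.4,0],"rotation":[0,0,0],"jaw":0.6},{"dp":[-0.8,-0.4,0],"rotation":[0,0,0],"jaw":0.6}]'|head -2
python3 -m pendant '[{"dp":[-0.4,-0.2,0],"rotation":[0,0,0],"jaw":0.6},{"dp":[-0.8,-0.4,0],"rotation":[0,0,0],"jaw":0.6},{"dp":[-0.8,-0.4,0],"rotation":[0,0,0],"jaw":0.6}]'|head -2
python3 -m pendant '[{"dp":[-0.4,-0.2,0.2],"rotation":[0,0,0],"jaw":0.6},{"dp":[-0.79,-0.4,0.5],"rotation":[0,0,0],"jaw":0.6},{"dp":[-0.79,-0.4,0.6],"rotation":[0,0,0],"jaw":0.6},{"dp":[-0.79,-0.4,0.6],"rotation":[0,0,0],"jaw":0.6}]'|head -2
python3 to.py 0.464 -0.3575 0.094
python3 - <<'E'
from h import *
t=camera("top");P=cloud(t); print("M lid",[np.round(np.nanmedian(P[165+j-1:165+j+2,172+i-1:172+i+2,2]),4) for i,j in((11,0),(-11,0),(0,11),(0,-11))],"want",.037+.080)
m=np.zeros(P.shape[:2],np.uint8); m[145:195,95:140]=(P[145:195,95:140,2]<.096)
cs=max(cv2.findContours(m,0,1)[0],key=cv2.contourArea); q=np.array([ray(t,a,b,.105)[:2] for a,b in cs[:,0]]).astype(np.float32)
print("small hole",cv2.fitEllipse(q))
a=t["image"][120:240,80:360];cv2.imwrite("pics/t5.png",cv2.cvtColor(cv2.resize(a,None,fx=2.5,fy=2.5,interpolation=2),4))
E
```

```text
time: 23.58
ee_pos: [0.6017, 0.0177, 0.2791]
eef_rot: [0.666, 0.746, 0.002, 0.001]
ft_force: [-0.5, -0.0, -1.0]
width: 0.0524
grip_force: 0.0
time: 23.95
ee_pos: [0.5525, -0.1134, 0.2761]
time: 24.32
ee_pos: [0.5063, -0.2385, 0.276]
time: 24.82
ee_pos: [0.4609, -0.3587, 0.1836]
t 24.82 p [ 0.4609 -0.3587  0.1836] w 0.0523 F [0.8 0.4 0.5] grip 0.0 j7 0.9
dp [0.004 0.024 0.597] rot [-0.0007 -0.0004 -0.0003]
M lid [np.float64(0.1183), np.float64(0.1136), np.float64(0.1172), np.float64(0.1149)] want 0.11699999999999999
small hole ((0.5836231708526611, 0.16725561022758484), (0.07067792862653732, 0.07246090471744537), 69.69010162353516)
```

View pics/t5.png

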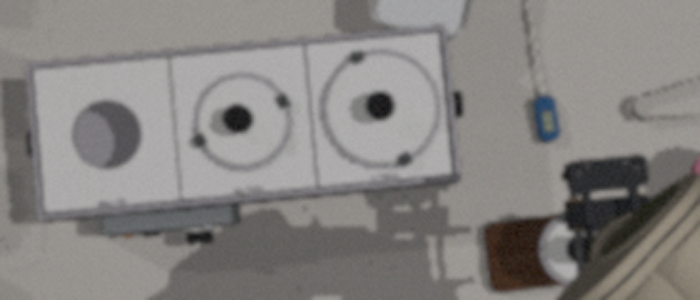

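The medium pot at (240,120) and the large pot at (380,107) are both down, and the small hole at (106,135) is open. Taking the small pot.

```bash
python3 -m pendant '[{"dp":[0,0.025,0.25],"rotation":[0,0,0],"jaw":0.6},{"dp":[0,0.025,0.45],"rotation":[0,0,0],"jaw":0.6},{"dp":[0,0.025,0.58],"rotation":[0,0,0],"jaw":0.6},{"dp":[0,0.025,0.58],"rotation":[0,0,0],"jaw":0.6},{"dp":[0,0.025,0.58],"rotation":[0,0,0],"jaw":0.2},{"dp":[0,0.025,0.58],"rotation":[0,0,0],"jaw":0.2},{"dp":[0,0.025,0.58],"rotation":[0,0,0],"jaw":0.2},{"dp":[0,0.025,0.58],"rotation":[0,0,0],"jaw":0.2}]' 35
python3 -m pendant '[{"dp":[0,0,0],"rotation":[0,0,0],"jaw":0.2},{"dp":[0,0,-0.04],"rotation":[0,0,0],"jaw":0.2},{"dp":[0,0,-0.15],"rotation":[0,0,0],"jaw":0.2},{"dp":[0,0,-0.4],"rotation":[0,0,0],"jaw":0.2},{"dp":[0,0,-0.7],"rotation":[0,0,0],"jaw":0.2},{"dp":[0,0,-0.95],"rotation":[0,0,0],"jaw":0.2},{"dp":[0,0,-1],"rotation":[0,0,0],"jaw":0.2},{"dp":[0,0,-1],"rotation":[0,0,0],"jaw":0.2}]'
python3 to.py 0.5832 0.1675 0.245
```

```text
time: 25.88
ee_pos: [0.4665, -0.3587, 0.1002]
eef_rot: [0.666, 0.746, 0.0, 0.0]
ft_force: [-1.0, 0.6, 5.5]
width: 0.0301
grip_force: 35.0
time: 26.88
ee_pos: [0.4661, -0.3582, 0.2489]
eef_rot: [0.666, 0.746, 0.0, -0.0]
ft_force: [-0.5, -1.3, -4.4]
width: 0.0301
grip_force: 35.0
t 26.88 p [ 0.4661 -0.3582  0.2489] w 0.0301 F [-0.5 -1.3 -4.4] grip 35.0 j7 0.88
dp [3.393 1.175 0.028] rot [-0.     -0.0001  0.0001]
```

```bash
python3 -m pendant '[{"dp":[0.15,0.05,-0.1],"rotation":[0,0,0],"jaw":0.2},{"dp":[0.45,0.15,-0.15],"rotation":[0,0,0],"jaw":0.2},{"dp":[0.75,0.26,-0.15],"rotation":[0,0,0],"jaw":0.2},{"dp":[0.85,0.29,-0.15],"rotation":[0,0,0],"jaw":0.2}]'|head -2
python3 -m pendant '[{"dp":[0.2,0.07,0],"rotation":[0,0,0],"jaw":0.2},{"dp":[0.5,0.17,0],"rotation":[0,0,0],"jaw":0.2},{"dp":[0.75,0.26,0],"rotation":[0,0,0],"jaw":0.2},{"dp":[0.85,0.29,0],"rotation":[0,0,0],"jaw":0.2}]'|head -2
python3 -m pendant '[{"dp":[0.2,0.07,0],"rotation":[0,0,0],"jaw":0.2},{"dp":[0.5,0.17,0],"rotation":[0,0,0],"jaw":0.2},{"dp":[0.75,0.26,0],"rotation":[0,0,0],"jaw":0.2},{"dp":[0.85,0.29,0],"rotation":[0,0,0],"jaw":0.2}]'|head -2
python3 -m pendant '[{"dp":[0.2,0.07,0],"rotation":[0,0,0],"jaw":0.2},{"dp":[0.5,0.17,0],"rotation":[0,0,0],"jaw":0.2},{"dp":[0.75,0.26,0],"rotation":[0,0,0],"jaw":0.2},{"dp":[0.83,0.29,0],"rotation":[0,0,0],"jaw":0.2},{"dp":[0.83,0.29,0],"rotation":[0,0,0],"jaw":0.2},{"dp":[0.83,0.29,0],"rotation":[0,0,0],"jaw":0.2}]'|head -2
python3 to.py 0.5832 0.1675 0.2
```

```text
time: 27.38
ee_pos: [0.4954, -0.2227, 0.27]
time: 27.88
ee_pos: [0.5235, -0.0927, 0.2703]
time: 28.38
ee_pos: [0.5521, 0.0383, 0.2705]
time: 29.12
ee_pos: [0.5815, 0.1627, 0.2719]
t 29.12 p [0.5815 0.1627 0.2719] w 0.03 F [ 0.4  0.1 -4.5] grip 35.0 j7 -0.13
dp [0.031 0.015 0.479] rot [-0.      0.0002 -0.0004]
```

```bash
python3 -m pendant '[{"dp":[0.025,0.012,0.1],"rotation":[0,0,0],"jaw":0.2},{"dp":[0.025,0.012,0.3],"rotation":[0,0,0],"jaw":0.2},{"dp":[0.025,0.012,0.45],"rotation":[0,0,0],"jaw":0.2},{"dp":[0.025,0.012,0.45],"rotation":[0,0,0],"jaw":0.2},{"dp":[0.025,0.012,0.45],"rotation":[0,0,0],"jaw":0.2}]'
python3 to.py 0.5832 0.1667 0.1292
python3 - <<'E'
from h import *
c=camera("scene"); a=c["image"][80:200,160:310]
cv2.imwrite("pics/g6.png",cv2.cvtColor(cv2.resize(a,None,fx=4,fy=4,interpolation=2),4))
E
```

```text
time: 29.75
ee_pos: [0.5831, 0.1688, 0.2052]
eef_rot: [0.666, 0.746, 0.0, 0.0]
ft_force: [0.5, 0.4, -4.9]
width: 0.0303
grip_force: 35.0
t 29.75 p [0.5831 0.1688 0.2052] w 0.0303 F [ 0.5  0.4 -4.9] grip 35.0 j7 -0.12
dp [-0.014 -0.001  0.507] rot [ 0.0001 -0.     -0.    ]
```

View pics/g6.png

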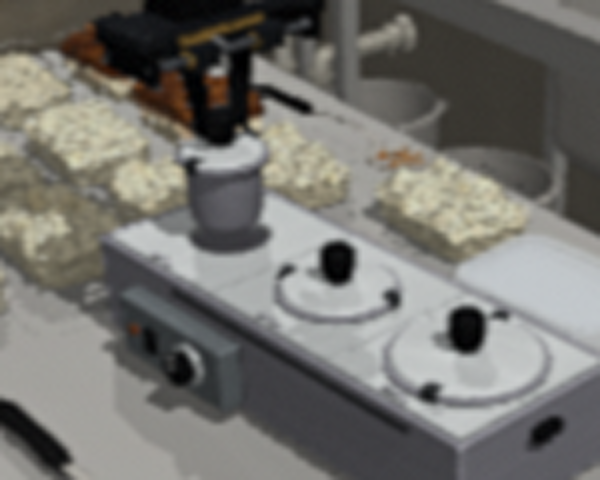

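The small pot hangs over its hole at (228,225). Seated, the TCP should be at z ≈ 0.129; I'll lower it partway and watch the force.

```bash
python3 -m pendant '[{"dp":[-0.01,0,0.08],"rotation":[0,0,0],"jaw":0.2},{"dp":[-0.01,0,0.14],"rotation":[0,0,0],"jaw":0.2},{"dp":[-0.01,0,0.18],"rotation":[0,0,0],"jaw":0.2},{"dp":[-0.01,0,0.22],"rotation":[0,0,0],"jaw":0.2},{"dp":[-0.01,0,0.24],"rotation":[0,0,0],"jaw":0.2},{"dp":[-0.01,0,0.24],"rotation":[0,0,0],"jaw":0.2}]'
python3 to.py 0.5832 0.1667 0.1292
```

```text
time: 30.55
ee_pos: [0.5828, 0.1676, 0.1684]
eef_rot: [0.666, 0.746, -0.0, -0.0]
ft_force: [-0.5, -1.0, -5.1]
width: 0.0303
grip_force: 35.0
t 30.55 p [0.5828 0.1676 0.1684] w 0.0303 F [-0.5 -1.  -5.1] grip 35.0 j7 -0.11
dp [-0.006  0.002  0.261] rot [-0.     -0.      0.0001]
```

```bash
python3 -m pendant '[{"dp":[0,0,0.07],"rotation":[0,0,0],"jaw":0.2},{"dp":[0,0,0.13],"rotation":[0,0,0],"jaw":0.2},{"dp":[0,0,0.18],"rotation":[0,0,0],"jaw":0.2},{"dp":[0,0,0.22],"rotation":[0,0,0],"jaw":0.2},{"dp":[0,0,0.24],"rotation":[0,0,0],"jaw":0.2},{"dp":[0,0,0.255],"rotation":[0,0,0],"jaw":0.2},{"dp":[0,0,0.265],"rotation":[0,0,0],"jaw":0.2},{"dp":[0,0,0.265],"rotation":[0,0,0],"jaw":0.2}]'
```

```text
time: 31.55
ee_pos: [0.5831, 0.1676, 0.1294]
eef_rot: [0.666, 0.746, 0.0, 0.0]
ft_force: [-2.3, -0.2, 1.0]
width: 0.03
grip_force: 35.0
```

Seated. Release, rise and check.

```bash
python3 -m pendant '[{"dp":[0,0,0],"rotation":[0,0,0],"jaw":0.6},{"dp":[0,0,0],"rotation":[0,0,0],"jaw":0.6},{"dp":[0,0,0],"rotation":[0,0,0],"jaw":0.6},{"dp":[0,0,0],"rotation":[0,0,0],"jaw":0.6},{"dp":[0,0,-0.4],"rotation":[0,0,0],"jaw":0.6},{"dp":[0,0,-0.8],"rotation":[0,0,0],"jaw":0.6},{"dp":[0,0,-1],"rotation":[0,0,0],"jaw":0.6},{"dp":[0,0,-1],"rotation":[0,0,0],"jaw":0.6}]'|head -2
python3 -m pendant '[{"dp":[0.4,-0.4,0],"rotation":[0,0,0],"jaw":0.6},{"dp":[0.8,-0.8,0],"rotation":[0,0,0],"jaw":0.6},{"dp":[1,-1,0],"rotation":[0,0,0],"jaw":0.6},{"dp":[1,-1,0],"rotation":[0,0,0],"jaw":0.6},{"dp":[1,-1,0],"rotation":[0,0,0],"jaw":0.6}]'|head -2
python3 - <<'E'
from h import *
t=camera("top");P=cloud(t);s=camera("scene")
for n,h,w,z in(("S",(.5832,.1675),.117,.138),("M",(.6,.0183),.117,.138),("L",(.6172,-.1316),.117,.138)):
    o=[]
    for c in(t,s):
        q=np.linalg.inv(c["T"])@[*h,z,1]; u=c["mtx"]@(q[:3]/q[2]); k=knob(c,u[0],u[1],z); o.append(((k[2][:2]-h)*1000).round(1).tolist())
    q=P.reshape(-1,3); d=np.hypot(*(q[:,:2]-h).T); m=(d>.021)&(d<.030)&(abs(q[:,2]-.117)<.012)
    A=np.c_[q[m,:2]-h,np.ones(m.sum())]; f=np.linalg.lstsq(A,q[m,2],rcond=None)[0]
    print(n,"knob off mm",o,"lid z",f[2].round(4),"tilt",f[:2].round(3),m.sum())
a=s["image"][80:200,160:310]
cv2.imwrite("pics/g7.png",cv2.cvtColor(cv2.resize(a,None,fx=4,fy=4,interpolation=2),4))
E
```

```text
time: 32.55
ee_pos: [0.584, 0.1677, 0.2816]
time: 33.17
ee_pos: [0.4148, 0.3009, 0.2779]
S knob off mm [[-2.1, 1.9], [-2.5, 1.8]] lid z 0.1162 tilt [-0.004  0.007] 179
M knob off mm [[-0.4, 2.0], [-2.9, 0.1]] lid z 0.1166 tilt [ 0.002 -0.007] 189
L knob off mm [[-0.6, -0.6], [-2.5, -1.9]] lid z 0.1166 tilt [ 0.003 -0.02 ] 192
```

View pics/g7.png

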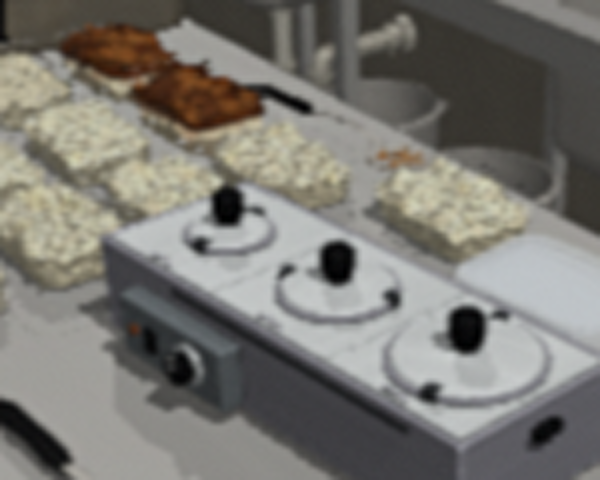

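All three pots hang level in their own wells, at (228,228), (338,285) and (467,355), with lid heights as expected. The robot is clear, so I hand in.

```bash
python3 -c "
from bench import r
print(r.close_job())"
```

```text
the job is handed in; nothing more can be done
None
```

The job is handed in at about 33 s of the 112 s allowed: each pot hangs level and fully down in its own well, and the thermometer was left where it lay; the hand-in returned no verdict.

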